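# Load the tape caddies at the packing bench

## Task

Lift the three rolls of coloured tape up and off their hooks and stand each one on its rim in the narrow caddy of its own colour, right down on the caddy's floor. Never let a roll drop or rest on the bench, and do not push or knock over the paint bottle, jar and tub standing about.

Things in the scene. Friction and masses are not known exactly. Their poses are not given: they have to be found in the camera images.
- red_roll: red roll of adhesive tape: rigid ring, 96 mm outside diameter, 40 mm hole, 24 mm wide, about 160 g. Origin at its centre; x is the ring's axis, level as it hangs and stands. At the start a hook runs through the top of the hole, 28 mm of tape above it; raised 12 to 30 mm, the roll can be drawn off over the hook's upturned end
- blue_roll: blue roll of adhesive tape: rigid ring, 96 mm outside diameter, 40 mm hole, 24 mm wide, about 160 g. Origin at its centre; x is the ring's axis, level as it hangs and stands. At the start a hook runs through the top of the hole, 28 mm of tape above it; raised 12 to 30 mm, the roll can be drawn off over the hook's upturned end
- yellow_roll: yellow roll of adhesive tape: rigid ring, 96 mm outside diameter, 40 mm hole, 24 mm wide, about 160 g. Origin at its centre; x is the ring's axis, level as it hangs and stands. At the start a hook runs through the top of the hole, 28 mm of tape above it; raised 12 to 30 mm, the roll can be drawn off over the hook's upturned end
- double_stand: fixed hook stand, carrying two rolls, one behind the other (centres 64 mm apart) at the start. Origin on the bench under its blue post (16 mm thick, 110 mm high; base 90 x 75 x 12 mm). From the post's top a straight steel hook, 10 mm thick, runs level along the stand's -x (roughly to the robot), axis 110 mm up, 155 mm long; the end turns up to a height of 127 mm, 12 mm above the hook's upper side
- single_stand: fixed hook stand, carrying one roll at the start. Origin on the bench under its blue post (16 mm thick, 110 mm high; base 90 x 75 x 12 mm). From the post's top a straight steel hook, 10 mm thick, runs level along the stand's -x (roughly to the robot), axis 110 mm up, 155 mm long; the end turns up to a height of 127 mm, 12 mm above the hook's upper side
- red_caddy: fixed red plastic caddy: an open narrow box 46 (x) x 120 (y) x 57 mm high, walls 4 mm, floor 12 mm thick, inside 38 x 112 mm; two 5 mm ribs across the floor, 40 mm apart, cradle the roll. Origin at the centre of its underside. A roll stands in it on its rim with the ring axis along the caddy's x axis; the roll's centre is then about 60 mm above the origin
- blue_caddy: fixed blue plastic caddy: an open narrow box 46 (x) x 120 (y) x 57 mm high, walls 4 mm, floor 12 mm thick, inside 38 x 112 mm; two 5 mm ribs across the floor, 40 mm apart, cradle the roll. Origin at the centre of its underside. A roll stands in it on its rim with the ring axis along the caddy's x axis; the roll's centre is then about 60 mm above the origin
- yellow_caddy: fixed yellow plastic caddy: an open narrow box 46 (x) x 120 (y) x 57 mm high, walls 4 mm, floor 12 mm thick, inside 38 x 112 mm; two 5 mm ribs across the floor, 40 mm apart, cradle the roll. Origin at the centre of its underside. A roll stands in it on its rim with the ring axis along the caddy's x axis; the roll's centre is then about 60 mm above the origin
- bottle: white paint bottle with a yellow label, loose, 48 mm diameter, 140 mm high, a bystander between the hooks and the caddies; origin at the centre of its underside
- jar: small paint jar with an orange cap, loose, 46 mm diameter, 58 mm high, a bystander; origin at the centre of its underside
- tub: black paint tub with a blue lid, loose, 84 mm diameter, 78 mm high, a bystander beyond the work; origin at the centre of its underside

How it is judged:
By the outcome, as a careful person would: the job done as asked, in the order asked, and still so for the second after the job is handed in, with the robot touching nothing.
It also fails if it takes over 72 s, if anything falls off the work surface, if the arm or the gripper's body presses on something with over 40 N, if the wrist force passes 120 N, or if a joint passes its speed limit or range.

## Robot

A 6-joint arm with a two-finger parallel gripper is mounted at the origin on the work surface. World frame = base frame: x ahead of the robot, y to its left, z up, the work surface at z = 0. Lengths are in m, angles in rad, forces in N, time in s.
With the tool pointing down it reaches from about 0.375 to 0.9 m from the base axis. Payload 3.1 kg.
Tool frame: the origin (TCP) lies between the finger pads; the fingertips stand 8 mm ahead of it and the grasp point (between the pads) lies 11 mm behind it; z points along the fingers, y is the line along which they close (so a half turn about z gives the same grasp; the last joint's range is limited). The gripper opens to 87 mm and grips with 3 to 60 N. Pads are 19 mm wide; open, the fingers measure 117 mm over their backs; the gripper's body (75 mm by 190 mm) begins 51 mm behind the grasp point.
Start: joints at [0.938, 0.527, 1.433, -0, 1.181, -0.178], TCP at [0.275, 0.561, 0.231] pointing down, gripper open.
Joint ranges: [-3.08, 3.08], [-0.75, 2.2], [0.22, 2.44], [-1.43, 4.57], [0, 2.65], [-2.85, 2.85]. Speed limits (rad/s): [2.79, 2.79, 3.14, 3.14, 3.14, 3.14].

## Interface

Orientations are given as a unit quaternion [x, y, z, w].
In Python, from rig import robot gives the robot as it stands.
- The arm moves only by the tool move_arm, never from a script. Its argument "motion" is text: rows parted by semicolons, each of 5 numbers parted by spaces: the opening, from -1 (shut) to 1 (fully open), then the shift along the tool's x, y, z normalised to -1 to 1, where 1 is 0.2 m, then the turn about the tool's z normalised to -1 to 1, where 1 is pi rad. A call has 1 to 12 rows; each row is the pose to reach, as a shift and turn from the pose commanded when the call began, along the tool's axes at that moment, turning the shorter way round; what a row does not reach only later rows make up. A row lasts 1/12 s, in which the tool goes at most 41.7 mm and 7.16 degrees, less where a joint would pass 70% of its speed; a pose out of reach is approached as far as the arm can. A call with a number of a shift or a turn outside -1 to 1 is refused whole. A call with a gripper value outside its range is refused whole. The fingers move at their own pace and stop on an object; "newtons" is the grip in N (left out, the last holds). Time passes only in rows, so rows that repeat a pose let the fingers close. It gives the time, the measured TCP pose, the force, the opening and the grip force at its end, in the units of the state.
- robot.get_obs(): the state, without advancing time (a new reading comes with each control period).
- robot.camera(name): name is "scene" or "top" or "wrist"; returns (picture, depth): 400x640x3 uint8, red, green, blue; 400x640 float32, m along the optical axis (not along the pixel's ray), 0 where there is no reading.
- robot.camera_model(name): a dict with "mtx" (3x3 intrinsics, pixels), "position" and "attitude" of the camera in the world. Camera axes: x right, y down, z forward; pixel columns grow to the right and rows downward; lengths in m; the calibration is good to about 2 mm. The wrist camera is an equidistant fisheye: a pixel r from the principal point sees the ray r / f radians off the axis. A picture is of the moment at which its call begins: read the wrist's pose just before it. camera_model takes no time and is no camera call; for the wrist camera it gives the pose at the moment of the call.
- robot.hand_in(): hands the job in; it is judged then, once.
The state is a dict: "time": time; "q": joint angles; "joint_velocities": joint speeds; "joint_torque": joint torques, N m; "position": TCP position; "tool_rot": TCP orientation; "ft_force": force on the tool from outside, world axes, zero at the start; "moment": the same for the moment, N m; "grip_width": finger opening in m; "grip_force": force on a finger pad.
Only numpy, scipy, OpenCV 4.12 (cv2) and the standard library are available. Lean on these libraries where they do the work, as an engineer would, in place of code of your own. Each camera call takes 0.05 s, during which the arm holds its last target. There are 200 camera calls.

## Working session

There is one attempt and no reset: what is moved stays moved. The work goes in short steps, Python scripts to look and compute and a tool call to move; the robot and the scene stay as the last step left them, time stands still between calls to the robot, and variables do not carry over. Pictures are saved under pics/ and viewed, at most 10 in all, crops included, and the job is handed in when it is done.

Besides the shell and the picture viewer there is one more tool, called in YAML: its name, and indented under it one key for each argument. move_arm: Moves the arm, as the interface text tells. Its arguments: {"type":"object","properties":{"motion":{"type":"string"},"newtons":{"type":"number"}},"required":["motion"]}

```bash
mkdir -p pics; ls
cat > h.py <<'E'
import numpy as np,cv2
from rig import robot
from scipy.spatial.transform import Rotation as R
def att(a):
    a=np.array(a,float)
    return a if a.shape==(3,3) else R.from_quat(a).as_matrix()
def cloud(n):
    im,d=robot.camera(n);m=robot.camera_model(n);K=np.array(m["mtx"])
    v,u=np.mgrid[:400,:640]
    P=np.stack([(u-K[0,2])/K[0,0]*d,(v-K[1,2])/K[1,1]*d,d],-1)
    W=P@att(m["attitude"]).T+np.array(m["position"]);W[d==0]=np.nan
    return im,W
E
python3 - <<'E'
from h import *
o=robot.get_obs();print(o)
for n in("scene","top"):
    print(robot.camera_model(n))
    im,W=cloud(n);np.savez(""+n,im=im,W=W)
    cv2.imwrite(f"pics/{n}0.png",im[:,:,::-1])
E
```

```text
pics
{'time': 0.0, 'q': array([ 9.37477091e-01,  5.28420080e-01,  1.43391088e+00,  1.73603215e-05,
        1.18143667e+00, -1.78489661e-01]), 'joint_velocities': array([-0.0013509 ,  0.00014247,  0.00049136, -0.00209406, -0.00175492,
       -0.00055916]), 'joint_torque': array([ 5.44352060e-04, -4.40039170e+01, -1.76595247e+01,  6.34364784e-02,
        5.80394478e-02, -1.32943342e-04]), 'position': array([0.27409242, 0.56087966, 0.22959723]), 'tool_rot': array([ 2.25462715e-01,  9.74251190e-01, -9.95953343e-04, -4.36768261e-04]), 'ft_force': array([ 0.42267245, -0.31429309,  0.12628746]), 'moment': array([ 0.0106662 , -0.03474719, -0.04326628]), 'grip_force': 0.0, 'grip_width': 0.08706297335683749}
{'mtx': array([[412.76850912,   0.        , 324.59404881],
       [  0.        , 412.76850912, 203.48704353],
       [  0.        ,   0.        ,   1.        ]]), 'position': array([ 0.83778791, -0.47966499,  0.8967278 ]), 'attitude': array([ 0.9242996 ,  0.23239067, -0.06923177, -0.29474021])}
{'mtx': array([[472.61044841,   0.        , 328.78505705],
       [  0.        , 472.61044841, 204.9820799 ],
       [  0.        ,   0.        ,   1.        ]]), 'position': array([0.36657973, 0.04320969, 1.02109096]), 'attitude': array([ 0.71912562, -0.68658972,  0.07413176, -0.07718404])}
```

View pics/scene0.png

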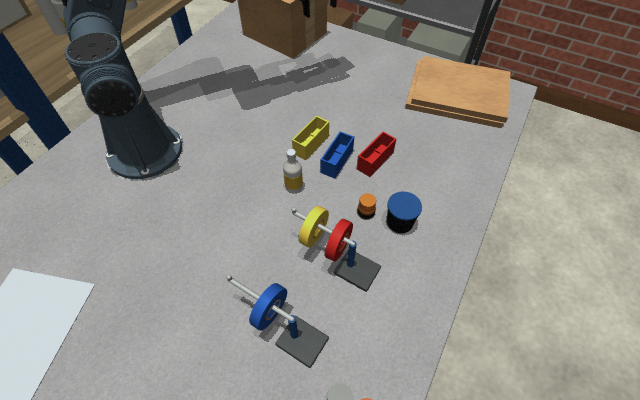

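View pics/top0.png

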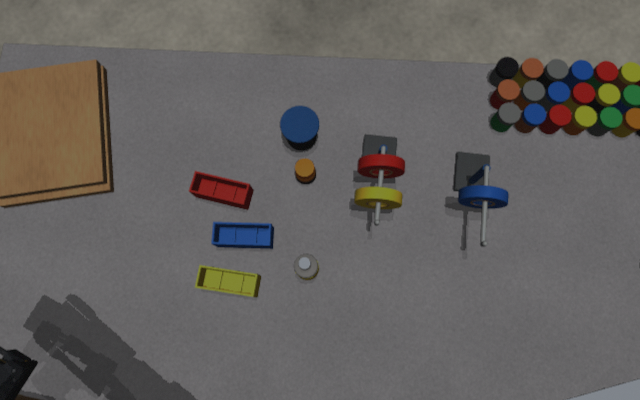

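The scene picture shows yellow (315,226) in front of red (339,240) on the double hook, and blue (268,306) alone. The top picture shows the caddies at about red (220,190), blue (243,235) and yellow (228,281). The rolls are at red (381,166), yellow (379,197) and blue (483,197), the bottle at (305,266), the jar at (305,170) and the tub at (300,125).

```bash
cat > fit.py <<'E'
from h import *
from scipy.optimize import least_squares
def mask(im,c):
    h=cv2.cvtColor(im,cv2.COLOR_RGB2HSV);H,S,V=[h[...,i].astype(int) for i in range(3)]
    k={"red":(H<8)|(H>170),"yellow":(H>22)&(H<35),"blue":(H>100)&(H<125)}[c]
    return k&(S>130)&(V>60)
def sdf(p,P):
    c,s=np.cos(p[3]),np.sin(p[3]);d=P-p[:3]
    a=d[:,0]*c+d[:,1]*s;b=-d[:,0]*s+d[:,1]*c;r=np.hypot(b,d[:,2])
    q=np.stack([abs(a)-.012,abs(r-.034)-.014],1)
    return np.hypot(*np.maximum(q,0).T)+np.minimum(q.max(1),0)
def ring(P,x0):
    s=least_squares(sdf,x0,args=(P,),loss="soft_l1",f_scale=.002);return s.x,np.median(abs(sdf(s.x,P)))
def near(im,W,c,ctr,r,z0=.02):
    m=mask(im,c)&(np.hypot(W[...,0]-ctr[0],W[...,1]-ctr[1])<r)&(W[...,2]>z0);return W[m]
E
cat > m1.py <<'E'
from fit import *
D={n:np.load(n+".npz") for n in("top","scene")}
t=D["top"]
px=dict(red=((381,160),(220,190)),yellow=((379,192),(228,281)),blue=((483,192),(243,235)))
for c,(a,b) in px.items():
    g=np.nanmedian(t["W"][a[1]-3:a[1]+4,a[0]-3:a[0]+4].reshape(-1,3),0); g0=np.r_[g[:2],.095,0]
    for ns in(("top",),("scene",),("top","scene")):
        P=np.vstack([near(D[n]["im"],D[n]["W"],c,g,.07,.045) for n in ns]);x,e=ring(P,g0);print(c,"roll",ns,len(P),x.round(4),round(e,4))
    k=np.nanmedian(t["W"][b[1]-3:b[1]+4,b[0]-3:b[0]+4].reshape(-1,3),0)
    for n in("top","scene"):
        P=near(D[n]["im"],D[n]["W"],c,k,.075,.03);z=np.percentile(P[:,2],95);Q=P[P[:,2]>.05]
        r=cv2.minAreaRect((Q[:,:2]*1000).astype(np.float32));print(c,"caddy",n,len(Q),round(z,4),np.round(r[0],1),np.round(r[1],1),round(r[2],2))
for n,(u,v) in dict(bottle=(305,265),jar=(305,168),tub=(300,123),hookD=(377,222),hookS=(485,243),hookS0=(486,170)).items():
    print(n,np.nanmedian(t["W"][v-2:v+3,u-2:u+3].reshape(-1,3),0).round(3),t["W"][v,u].round(3))
E
python3 m1.py
```

```text
red roll ('top',) 572 [ 0.6544 -0.0494  0.0959 -0.0053] 0.0008
red roll ('scene',) 650 [ 0.6516 -0.0487  0.0945 -0.0069] 0.0005
red roll ('top', 'scene') 1222 [ 0.6519 -0.0489  0.0953 -0.0098] 0.0007
red caddy top 319 0.0608 [603.5 285.5] [120.4  45.2] 78.46
red caddy scene 216 0.0581 [602.6 285.2] [123.5  47.3] 78.9
yellow roll ('top',) 596 [ 0.5877 -0.0452  0.0959 -0.0471] 0.0007
yellow roll ('scene',) 674 [ 0.5851 -0.0444  0.0947 -0.0486] 0.0005
yellow roll ('top', 'scene') 1270 [ 0.5853 -0.0446  0.0953 -0.0518] 0.0007
yellow caddy top 281 0.0608 [411.2 252.1] [119.3  44.3] 83.71
yellow caddy scene 218 0.0581 [411.7 253.5] [125.2  48.6] 83.22
blue roll ('top',) 563 [ 0.5999 -0.2557  0.0959 -0.0928] 0.0009
blue roll ('scene',) 887 [ 0.5971 -0.2545  0.0944 -0.0886] 0.0006
blue roll ('top', 'scene') 1450 [ 0.5973 -0.2548  0.0951 -0.0924] 0.0008
blue caddy top 308 0.0605 [508.3 230.3] [ 44.6 119.5] 0.94
blue caddy scene 217 0.0586 [507.3 230.6] [ 47.4 123.2] 1.43
bottle [0.442 0.09  0.141] [0.442 0.09  0.142]
jar [0.654 0.106 0.059] [0.654 0.106 0.057]
tub [0.747 0.121 0.079] [0.745 0.121 0.082]
hookD [ 0.533 -0.042  0.126] [ 0.531 -0.042  0.131]
hookS [ 0.503 -0.249  0.125] [ 0.501 -0.249  0.127]
hookS0 [ 0.65  -0.258  0.115] [ 0.65  -0.258  0.115]
```

```bash
cat > to.py <<'E'
import sys
from h import *
# targets "x,y,z,yawdeg": TCP position and world direction of tool y (mod 180); prints normalised tool shifts/turn from now
o=robot.get_obs();M=R.from_quat(o["tool_rot"]).as_matrix();p=o["position"]
yaw=np.degrees(np.arctan2(M[1,1],M[0,1]))
print("t",round(o["time"],2),"p",p.round(4),"yaw",yaw.round(2),"F",o["ft_force"].round(1),"w",round(o["grip_width"],4),"q",o["q"].round(2))
for a in sys.argv[1:]:
    x,y,z,w=map(float,a.split(","))
    s=M.T@(np.array([x,y,z])-p)/.2;d=(w-yaw+90)%180-90
    print(a,s.round(3),"turn",round(-d/180,3),"dist",round(np.linalg.norm(s)*.2,3))
E
python3 to.py .40,.30,.26,30 .586,-.045,.22,-3.5
```

```text
t 0.1 p [0.2742 0.561  0.2297] yaw 63.94 F [ 0.3  0.1 -0.9] w 0.0866 q [ 0.94  0.53  1.43 -0.    1.18 -0.18]
.40,.30,.26,30 [-1.138 -0.896 -0.15 ] turn 0.189 dist 0.291
.586,-.045,.22,-3.5 [-2.732 -2.037  0.051] turn 0.375 dist 0.682
```

move_arm:
  motion: "-0.08 -0.16 -0.12 0 0.03; -0.08 -0.33 -0.24 0 0.06; -0.08 -0.5 -0.37 0 0.1; -0.08 -0.66 -0.5 0 0.14; -0.08 -0.83 -0.62 0 0.17; -0.08 -1 -0.75 0 0.2; -0.08 -1 -0.75 0 0.2"
  newtons: 30

```text
time: 0.68
position: [0.391, 0.3333, 0.2302]
tool_rot: [0.519, 0.855, -0.001, 0.001]
ft_force: [-0.1, 0.3, 0.4]
grip_width: 0.0484
grip_force: 0.0
```

```bash
python3 to.py .586,-.045,.22,-3.5
```

```text
t 0.68 p [0.391  0.3333 0.2302] yaw 27.43 F [-0.1  0.3  0.4] w 0.0484 q [ 0.49  0.38  1.71 -0.    1.06  0.01]
.586,-.045,.22,-3.5 [-2.128 -0.006  0.058] turn 0.172 dist 0.426
```

move_arm:
  motion: "-0.08 -0.2 0 0 0.03; -0.08 -0.4 0 0 0.07; -0.08 -0.6 0 0 0.1; -0.08 -0.8 0 0 0.14; -0.08 -1 0 0 0.17; -0.08 -1 0 0 0.17"

```text
time: 1.18
position: [0.4863, 0.1569, 0.2306]
tool_rot: [0.726, 0.687, 0.001, 0.002]
ft_force: [-0.1, 0.2, 0.0]
grip_width: 0.0402
grip_force: 0.0
```

```bash
python3 to.py .586,-.045,.22,-3.5
```

```text
t 1.18 p [0.4863 0.1569 0.2306] yaw -3.15 F [-0.1  0.2  0. ] w 0.0402 q [ 0.09  0.37  1.72 -0.    1.05  0.15]
.586,-.045,.22,-3.5 [-0.98   0.553  0.058] turn 0.002 dist 0.225
```

move_arm:
  motion: "-0.08 -0.18 0.1 0 0; -0.08 -0.35 0.2 0 0; -0.08 -0.52 0.3 0 0; -0.08 -0.7 0.4 0 0; -0.08 -0.86 0.48 0 0; -0.08 -0.95 0.53 0.02 0; -0.08 -0.98 0.55 0.05 0; -0.08 -0.98 0.55 0.06 0; -0.08 -0.98 0.55 0.06 0"

```text
time: 1.93
position: [0.5812, -0.0372, 0.2171]
tool_rot: [0.723, 0.691, -0.001, -0.002]
ft_force: [-0.2, -0.0, 0.2]
grip_width: 0.0397
grip_force: 0.0
```

```bash
python3 to.py .586,-.045,.15,-3.5 .586,-.045,.127,-3.5
python3 - <<'E'
from h import *
im,_=robot.camera("wrist");cv2.imwrite("pics/w1.png",im[:,:,::-1])
E
```

```text
t 1.93 p [ 0.5812 -0.0372  0.2171] yaw -2.62 F [-0.2 -0.   0.2] w 0.0397 q [-0.26  0.49  1.55  0.    1.11 -0.21]
.586,-.045,.15,-3.5 [-0.039  0.027  0.335] turn 0.005 dist 0.068
.586,-.045,.127,-3.5 [-0.039  0.027  0.45 ] turn 0.005 dist 0.091
```

View pics/w1.png

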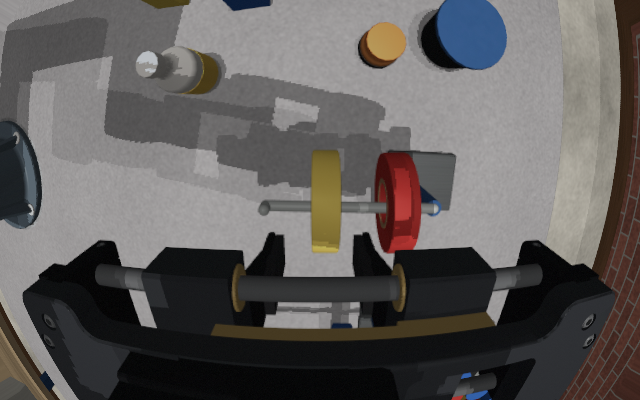

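The wrist picture shows the yellow roll (326,200) between the fingertips (275 and 362), with the hook end at (264,208) and red behind at (398,200). The alignment is good, so I descend.

move_arm:
  motion: "-0.08 -0.02 0.02 0.05 0; -0.08 -0.03 0.02 0.15 0; -0.08 -0.03 0.02 0.25 0; -0.08 -0.03 0.02 0.3 0; -0.08 -0.03 0.02 0.3 0; -0.08 -0.03 0.02 0.3 0"

```text
time: 2.48
position: [0.5862, -0.0441, 0.1581]
tool_rot: [0.723, 0.691, -0.0, -0.001]
ft_force: [0.2, 0.3, -0.4]
grip_width: 0.0401
grip_force: 0.0
```

```bash
python3 to.py .586,-.045,.127,-3.5
```

```text
t 2.48 p [ 0.5862 -0.0441  0.1581] yaw -2.59 F [ 0.2  0.3 -0.4] w 0.0401 q [-0.27  0.57  1.6   0.    0.98 -0.22]
.586,-.045,.127,-3.5 [-0.005 -0.     0.156] turn 0.005 dist 0.031
```

move_arm:
  motion: "-0.08 0 0 0.08 0.005; -0.08 0 0 0.13 0.005; -0.08 0 0 0.155 0.005; -0.08 0 0 0.155 0.005; -0.5 0 0 0.155 0.005; -1 0 0 0.155 0.005; -1 0 0 0.155 0.005; -1 0 0 0.155 0.005; -1 0 0 0.155 0.005; -1 0 0 0.155 0.005"

```text
time: 3.32
position: [0.5869, -0.045, 0.1282]
tool_rot: [0.729, 0.685, 0.0, 0.001]
ft_force: [0.0, 0.2, 2.6]
grip_width: 0.0238
grip_force: 30.0
```

```bash
python3 to.py .586,-.045,.148,-3.5
```

```text
t 3.32 p [ 0.5869 -0.045   0.1282] yaw -3.56 F [0.  0.2 2.6] w 0.0238 q [-0.27  0.61  1.62 -0.    0.91 -0.2 ]
.586,-.045,.148,-3.5 [-0.    -0.004 -0.099] turn -0.0 dist 0.02
```

move_arm:
  motion: "-1 0 0 -0.03 0; -1 0 0 -0.06 0; -1 0 0 -0.09 0; -1 0 0 -0.1 0; -1 0 0 -0.1 0; -1 0 0 -0.1 0"

```text
time: 3.82
position: [0.5865, -0.0449, 0.1477]
tool_rot: [0.729, 0.685, 0.0, 0.0]
ft_force: [0.4, 0.8, -1.8]
grip_width: 0.0238
grip_force: 30.0
```

```bash
python3 to.py .48,-.038,.149,-3.5 .48,-.038,.26,-3.5
python3 - <<'E'
from fit import *
for n in("top","scene"):
    im,W=cloud(n);g=np.array([.586,-.045,.115]);P=near(im,W,"yellow",g,.075,.05)
    x,e=ring(P,np.r_[g,-.06]);print(n,x.round(4),e)
cv2.imwrite("pics/s2.png",cv2.resize(im[160:300,230:410,::-1],None,fx=4,fy=4))
E
```

```text
t 3.82 p [ 0.5865 -0.0449  0.1477] yaw -3.55 F [ 0.4  0.8 -1.8] w 0.0238 q [-0.27  0.58  1.6  -0.    0.95 -0.2 ]
.48,-.038,.149,-3.5 [ 0.001 -0.534 -0.006] turn -0.0 dist 0.107
.48,-.038,.26,-3.5 [ 0.001 -0.534 -0.561] turn -0.0 dist 0.155
top [ 0.586 -0.045  0.115 -0.06 ] nan
scene [ 0.5848 -0.0438  0.1139 -0.0592] 0.0005195112989450235
  return _methods._mean(a, axis=axis, dtype=dtype,
  ret = ret.dtype.type(ret / rcount)
```

View pics/s2.png

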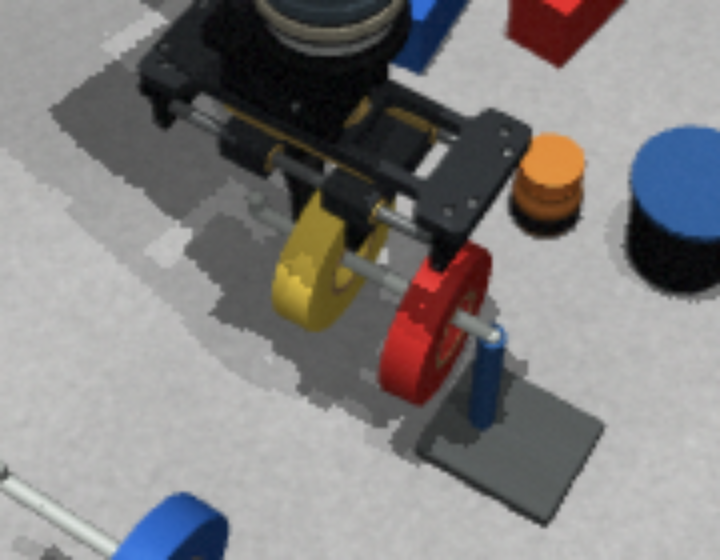

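The yellow roll (330,255 in the crop) is held with its hole around the hook and raised 19–20 mm, and red still hangs at (435,330). I draw yellow off.

move_arm:
  motion: "-1 0 -0.04 0 0; -1 0 -0.1 0 0; -1 0 -0.18 0 0; -1 0 -0.26 0 0; -1 0 -0.34 0 0; -1 0 -0.42 0 0; -1 0 -0.5 0 0; -1 0 -0.54 -0.02 0; -1 0 -0.54 -0.15 0; -1 0 -0.54 -0.35 0; -1 0 -0.54 -0.55 0; -1 0 -0.54 -0.6 0"

```text
time: 4.92
position: [0.4819, -0.0391, 0.2736]
tool_rot: [0.729, 0.685, 0.003, 0.005]
ft_force: [1.3, -0.9, -2.3]
grip_width: 0.0237
grip_force: 30.0
```

```bash
python3 to.py .411,.253,.27,-6.5 .411,.253,.15,-6.5
```

```text
t 4.92 p [ 0.4819 -0.0391  0.2736] yaw -3.55 F [ 1.3 -0.9 -2.3] w 0.0237 q [-0.31  0.28  1.73  0.    1.12 -0.25]
.411,.253,.27,-6.5 [ 1.436 -0.444  0.009] turn 0.016 dist 0.301
.411,.253,.15,-6.5 [ 1.437 -0.451  0.609] turn 0.016 dist 0.325
```

move_arm:
  motion: "-1 0.06 -0.02 0 0; -1 0.16 -0.05 0 0; -1 0.3 -0.1 0 0; -1 0.45 -0.14 0 0; -1 0.6 -0.19 0 0; -1 0.75 -0.23 0 0; -1 0.88 -0.27 0 0.005; -1 0.96 -0.3 0 0.01; -1 1 -0.31 0 0.01; -1 1 -0.31 0 0.01"

```text
time: 5.75
position: [0.4273, 0.1669, 0.2663]
tool_rot: [0.738, 0.675, -0.001, -0.001]
ft_force: [-0.6, -0.2, -1.1]
grip_width: 0.0235
grip_force: 30.0
```

```bash
python3 to.py .411,.253,.16,-6.5
```

```text
t 5.75 p [0.4273 0.1669 0.2663] yaw -5.16 F [-0.6 -0.2 -1.1] w 0.0235 q [0.13 0.26 1.79 0.   1.1  0.22]
.411,.253,.16,-6.5 [ 0.422 -0.118  0.532] turn 0.007 dist 0.138
```

move_arm:
  motion: "-1 0.05 -0.02 0 0.007; -1 0.15 -0.05 0 0.007; -1 0.28 -0.08 0 0.007; -1 0.38 -0.11 0 0.007; -1 0.42 -0.12 0.03 0.007; -1 0.42 -0.12 0.13 0.007; -1 0.42 -0.12 0.25 0.007; -1 0.42 -0.12 0.37 0.007; -1 0.42 -0.12 0.45 0.007; -1 0.42 -0.12 0.45 0.007; -1 0.42 -0.12 0.45 0.007"

```text
time: 6.67
position: [0.4128, 0.25, 0.1765]
tool_rot: [0.747, 0.665, -0.002, -0.0]
ft_force: [1.2, -1.0, -0.9]
grip_width: 0.0239
grip_force: 30.0
```

```bash
cat > chk.py <<'E'
import sys
from fit import *
c=sys.argv[1];g=np.array(list(map(float,sys.argv[2:6])))
for n in("top","scene"):
    im,W=cloud(n);P=near(im,W,c,g,.07,.064)
    if len(P)>40:
        x,e=ring(P,g);print(n,len(P),x.round(4),round(float(e),4))
if len(sys.argv)>6:
    u,v,f=map(int,sys.argv[7:10]);cv2.imwrite("pics/"+sys.argv[6],cv2.resize(im[v:v+150,u:u+180,::-1],None,fx=f,fy=f))
E
python3 to.py .411,.253,.094,-6.5; python3 chk.py yellow .411 .253 .14 -.11 y3.png 240 60 4
```

```text
t 6.67 p [0.4128 0.25   0.1765] yaw -6.67 F [ 1.2 -1.  -0.9] w 0.0239 q [ 0.31  0.42  1.84 -0.    0.89  0.43]
.411,.253,.094,-6.5 [ 0.015 -0.01   0.412] turn -0.001 dist 0.083
top 343 [ 0.4137  0.2498  0.1444 -0.1088] 0.0006
scene 555 [ 0.4122  0.2512  0.1438 -0.1115] 0.0008
```

View pics/y3.png

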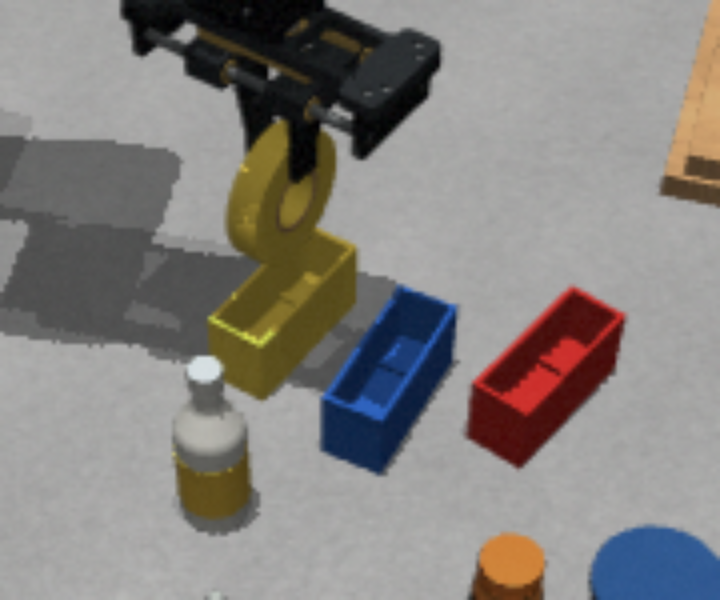

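The yellow roll is held upright over its caddy (roll at 280,195, caddy at 285,310 in the crop). It is off by about 2 mm, so I correct that and lower.

move_arm:
  motion: "-1 0.012 -0.008 0.03 0; -1 0.012 -0.008 0.1 0; -1 0.012 -0.008 0.18 0; -1 0.012 -0.008 0.26 0; -1 0.012 -0.008 0.32 0; -1 0.012 -0.008 0.36 0; -1 0.012 -0.008 0.39 0; -1 0.012 -0.008 0.41 0; -1 0.012 -0.008 0.41 0; -1 0.012 -0.008 0.41 0"

```text
time: 7.6
position: [0.4123, 0.2539, 0.0959]
tool_rot: [0.747, 0.665, 0.0, 0.0]
ft_force: [-0.1, 0.2, -1.5]
grip_width: 0.0239
grip_force: 30.0
```

```bash
python3 to.py .411,.253,.0925,-6.5; python3 chk.py yellow .411 .253 .06 -.11
```

```text
t 7.6 p [0.4123 0.2539 0.0959] yaw -6.61 F [-0.1  0.2 -1.5] w 0.0239 q [ 0.32  0.57  1.9  -0.    0.67  0.44]
.411,.253,.0925,-6.5 [-0.005 -0.006  0.017] turn -0.001 dist 0.004
top 259 [ 0.4135  0.254   0.0641 -0.1145] 0.0007
scene 286 [ 0.411   0.2544  0.0624 -0.11  ] 0.001
```

move_arm:
  motion: "-1 -0.003 -0.003 0.005 0; -1 -0.003 -0.003 0.01 0; -1 -0.003 -0.003 0.015 0; -1 -0.003 -0.003 0.017 0; -1 -0.003 -0.003 0.017 0"

```text
time: 8.12
position: [0.4114, 0.2533, 0.0929]
tool_rot: [0.747, 0.665, 0.0, 0.0]
ft_force: [-1.8, 0.5, 5.1]
grip_width: 0.0237
grip_force: 30.0
```

Contact is felt at about 7 N, so the roll is seated. I release it and rise.

move_arm:
  motion: "-0.6 0 0 0 0; -0.25 0 0 0 0; -0.08 0 0 0 0; -0.08 0 0 0 0; -0.08 0 0 -0.05 0; -0.08 0 0 -0.15 0; -0.08 0 0 -0.3 0; -0.08 0 0 -0.5 0; -0.08 0 0 -0.65 0; -0.08 0 0 -0.7 0; -0.08 0 0 -0.7 0"

```text
time: 9.03
position: [0.4132, 0.2539, 0.2352]
tool_rot: [0.747, 0.665, 0.004, 0.002]
ft_force: [0.8, 0.7, 0.3]
grip_width: 0.0402
grip_force: 0.0
```

```bash
python3 chk.py yellow .411 .253 .06 -.11; python3 to.py .653,-.049,.22,-3.5;  python3 - <<'E'
from fit import *
for n in("top","scene"):
    im,W=cloud(n)
    for c,g in(("red",[.6525,-.049,.095,-.06]),("blue",[.598,-.255,.095,-.09])):
        x,e=ring(near(im,W,c,g,.07,.05),g);print(n,c,x.round(4))
E
```

```text
top 536 [ 0.4122  0.2533  0.0608 -0.109 ] 0.0009
scene 348 [ 0.4097  0.2537  0.0594 -0.1112] 0.0009
t 9.13 p [0.4109 0.2531 0.2319] yaw -6.62 F [-0.2 -0.6 -1.5] w 0.0398 q [ 0.32  0.33  1.78 -0.    1.03  0.44]
.653,-.049,.22,-3.5 [-1.361  1.377  0.06 ] turn -0.017 dist 0.387
top red [ 0.6543 -0.0493  0.0959 -0.0048]
top blue [ 0.5999 -0.2555  0.0961 -0.0952]
scene red [ 0.6517 -0.0485  0.0945 -0.0075]
scene blue [ 0.5971 -0.2546  0.0945 -0.0889]
```

move_arm:
  motion: "-0.08 -0.1 0.1 0 0; -0.08 -0.24 0.24 0 0; -0.08 -0.38 0.38 0 -0.005; -0.08 -0.52 0.52 0 -0.01; -0.08 -0.66 0.66 0 -0.015; -0.08 -0.8 0.8 0 -0.02; -0.08 -0.92 0.92 0 -0.03; -0.08 -1 1 0 -0.034; -0.08 -1 1 0 -0.034"

```text
time: 9.98
position: [0.5897, 0.0271, 0.2299]
tool_rot: [0.712, 0.703, -0.001, 0.001]
ft_force: [0.8, 0.9, 0.1]
grip_width: 0.0399
grip_force: 0.0
```

```bash
python3 to.py .653,-.049,.21,-0.5
```

```text
t 9.98 p [0.5897 0.0271 0.2299] yaw -0.74 F [0.8 0.9 0.1] w 0.0399 q [-0.14  0.48  1.52 -0.    1.14 -0.13]
.653,-.049,.21,-0.5 [-0.376  0.322  0.1  ] turn -0.001 dist 0.101
```

move_arm:
  motion: "-0.08 -0.09 0.08 0 0; -0.08 -0.2 0.17 0 0; -0.08 -0.3 0.26 0 0; -0.08 -0.36 0.31 0 0; -0.08 -0.376 0.322 0 0; -0.08 -0.376 0.322 0.1 0; -0.08 -0.376 0.322 0.22 0; -0.08 -0.376 0.322 0.32 0; -0.08 -0.376 0.322 0.36 0; -0.08 -0.376 0.322 0.36 0; -0.08 -0.376 0.322 0.36 0"

```text
time: 10.9
position: [0.6499, -0.0434, 0.1596]
tool_rot: [0.71, 0.704, -0.0, -0.001]
ft_force: [-0.6, -0.2, 0.4]
grip_width: 0.0398
grip_force: 0.0
```

```bash
python3 to.py .653,-.049,.1275,-0.5
```

```text
t 10.9 p [ 0.6499 -0.0434  0.1596] yaw -0.46 F [-0.6 -0.2  0.4] w 0.0398 q [-0.24  0.64  1.43  0.    1.07 -0.23]
.653,-.049,.1275,-0.5 [-0.028  0.016  0.161] turn 0.0 dist 0.033
```

move_arm:
  motion: "-0.08 -0.02 0.016 0 0; -0.08 -0.028 0.016 0.02 0; -0.08 -0.028 0.016 0.04 0; -0.08 -0.028 0.016 0.06 0; -0.08 -0.028 0.016 0.06 0; -0.08 -0.028 0.016 0.06 0"

```text
time: 11.4
position: [0.6534, -0.0499, 0.1478]
tool_rot: [0.71, 0.704, -0.0, -0.0]
ft_force: [-0.1, -0.7, -0.0]
grip_width: 0.04
grip_force: 0.0
```

```bash
python3 to.py .653,-.049,.1275,-0.5
```

```text
t 11.4 p [ 0.6534 -0.0499  0.1478] yaw -0.5 F [-0.1 -0.7 -0. ] w 0.04 q [-0.25  0.66  1.42  0.    1.06 -0.24]
.653,-.049,.1275,-0.5 [ 0.004 -0.002  0.102] turn -0.0 dist 0.02
```

move_arm:
  motion: "-0.08 0 0 0.04 0; -0.08 0 0 0.08 0; -0.08 0 0 0.102 0; -0.08 0 0 0.102 0; -0.5 0 0 0.102 0; -1 0 0 0.102 0; -1 0 0 0.102 0; -1 0 0 0.102 0; -1 0 0 0.102 0; -1 0 0 0.102 0"

```text
time: 12.23
position: [0.6539, -0.05, 0.1281]
tool_rot: [0.71, 0.704, 0.0, 0.0]
ft_force: [-0.4, -0.9, 1.1]
grip_width: 0.0237
grip_force: 30.0
```

move_arm:
  motion: "-1 0 0 -0.03 0; -1 0 0 -0.06 0; -1 0 0 -0.09 0; -1 0 0 -0.1 0; -1 0 0 -0.1 0; -1 0 0 -0.1 0"

```text
time: 12.73
position: [0.6538, -0.0499, 0.1481]
tool_rot: [0.71, 0.704, 0.0, 0.0]
ft_force: [0.1, 0.4, -1.5]
grip_width: 0.0238
grip_force: 30.0
```

```bash
python3 to.py .48,-.038,.149,-.5; python3 chk.py red .653 -.049 .115 -.01
```

```text
t 12.73 p [ 0.6538 -0.0499  0.1481] yaw -0.5 F [ 0.1  0.4 -1.5] w 0.0238 q [-0.25  0.66  1.42 -0.    1.05 -0.24]
.48,-.038,.149,-.5 [ 0.052 -0.87  -0.005] turn 0.0 dist 0.174
scene 479 [ 0.6521 -0.0486  0.1144 -0.007 ] 0.0006
```

move_arm:
  motion: "-1 0.003 -0.04 0 0; -1 0.007 -0.12 0 0; -1 0.013 -0.22 0 0; -1 0.02 -0.33 0 0; -1 0.026 -0.44 0 0; -1 0.033 -0.55 0 0; -1 0.04 -0.66 0 0; -1 0.045 -0.76 0 0; -1 0.05 -0.84 0 0; -1 0.052 -0.87 0 0; -1 0.052 -0.87 0 0; -1 0.052 -0.87 -0.05 0"

```text
time: 13.83
position: [0.4794, -0.0379, 0.1569]
tool_rot: [0.71, 0.704, -0.0, -0.001]
ft_force: [0.2, -0.9, -0.8]
grip_width: 0.0241
grip_force: 30.0
```

```bash
python3 to.py .48,-.038,.28,-.5 .603,.285,.28,-11.4
```

```text
t 13.83 p [ 0.4794 -0.0379  0.1569] yaw -0.52 F [ 0.2 -0.9 -0.8] w 0.0241 q [-0.31  0.45  1.86  0.    0.83 -0.3 ]
.48,-.038,.28,-.5 [ 0.     0.002 -0.616] turn -0.0 dist 0.123
.603,.285,.28,-11.4 [ 1.621  0.602 -0.616] turn 0.06 dist 0.367
```

move_arm:
  motion: "-1 0 0 -0.06 0; -1 0 0 -0.2 0; -1 0 0 -0.38 0; -1 0 0 -0.54 0; -1 0.03 0.01 -0.61 0; -1 0.12 0.05 -0.62 0.005; -1 0.28 0.1 -0.62 0.01; -1 0.44 0.16 -0.62 0.02; -1 0.6 0.22 -0.62 0.03; -1 0.76 0.28 -0.62 0.04; -1 0.9 0.34 -0.62 0.05; -1 1 0.37 -0.62 0.06"

```text
time: 14.83
position: [0.5581, 0.1643, 0.2819]
tool_rot: [0.773, 0.634, 0.002, 0.001]
ft_force: [1.0, 0.0, -1.3]
grip_width: 0.0238
grip_force: 30.0
```

```bash
python3 to.py .603,.285,.27,-11.4
```

```text
t 14.83 p [0.5581 0.1643 0.2819] yaw -11.3 F [ 1.   0.  -1.3] w 0.0238 q [0.09 0.41 1.48 0.   1.24 0.29]
.603,.285,.27,-11.4 [0.636 0.102 0.061] turn 0.001 dist 0.129
```

move_arm:
  motion: "-1 0.1 0.02 0 0; -1 0.25 0.04 0.01 0; -1 0.4 0.06 0.03 0; -1 0.54 0.08 0.05 0; -1 0.61 0.1 0.06 0; -1 0.62 0.1 0.15 0; -1 0.62 0.1 0.28 0; -1 0.62 0.1 0.4 0; -1 0.62 0.1 0.48 0; -1 0.62 0.1 0.5 0; -1 0.62 0.1 0.5 0; -1 0.62 0.1 0.5 0"

```text
time: 15.83
position: [0.6007, 0.2794, 0.1824]
tool_rot: [0.773, 0.634, 0.001, 0.0]
ft_force: [-1.0, 0.9, -1.3]
grip_width: 0.0236
grip_force: 30.0
```

```bash
python3 to.py .603,.2855,.094,-11.4; python3 chk.py red .603 .285 .145 -.2
```

```text
t 15.83 p [0.6007 0.2794 0.1824] yaw -11.3 F [-1.   0.9 -1.3] w 0.0236 q [0.27 0.63 1.38 0.   1.13 0.46]
.603,.2855,.094,-11.4 [0.032 0.005 0.442] turn 0.001 dist 0.089
top 315 [ 0.5934  0.2595  0.1697 -0.2355] 0.0017
scene 536 [ 0.5998  0.2809  0.1498 -0.1953] 0.0007
```

move_arm:
  motion: "-1 0.027 0.007 0.03 0; -1 0.027 0.007 0.1 0; -1 0.027 0.007 0.18 0; -1 0.027 0.007 0.26 0; -1 0.027 0.007 0.33 0; -1 0.027 0.007 0.38 0; -1 0.027 0.007 0.41 0; -1 0.027 0.007 0.43 0; -1 0.027 0.007 0.43 0; -1 0.027 0.007 0.43 0"

```text
time: 16.77
position: [0.6024, 0.2842, 0.0963]
tool_rot: [0.773, 0.634, 0.001, 0.0]
ft_force: [0.4, 0.5, -1.8]
grip_width: 0.0238
grip_force: 30.0
```

```bash
python3 to.py .603,.2855,.093,-11.4; python3 chk.py red .603 .285 .065 -.2
```

```text
t 16.77 p [0.6024 0.2842 0.0963] yaw -11.3 F [ 0.4  0.5 -1.8] w 0.0238 q [0.27 0.74 1.43 0.   0.97 0.47]
.603,.2855,.093,-11.4 [0.007 0.001 0.017] turn 0.001 dist 0.004
top 246 [ 0.6031  0.2853  0.0648 -0.1682] 0.0007
scene 286 [ 0.6012  0.2853  0.0629 -0.1909] 0.0009
```

move_arm:
  motion: "-1 0.003 0.002 0.005 0; -1 0.003 0.002 0.01 0; -1 0.003 0.002 0.015 0; -1 0.003 0.002 0.018 0; -1 0.003 0.002 0.018 0"

```text
time: 17.28
position: [0.603, 0.285, 0.093]
tool_rot: [0.773, 0.634, 0.001, 0.0]
ft_force: [-0.7, 1.8, 1.0]
grip_width: 0.0235
grip_force: 30.0
```

move_arm:
  motion: "-1 0 0 0.003 0; -1 0 0 0.003 0; -0.6 0 0 0.003 0; -0.25 0 0 0.003 0; -0.08 0 0 0 0; -0.08 0 0 0 0; -0.08 0 0 -0.05 0; -0.08 0 0 -0.15 0; -0.08 0 0 -0.3 0; -0.08 0 0 -0.5 0; -0.08 0 0 -0.66 0; -0.08 0 0 -0.7 0"

```text
time: 18.28
position: [0.6057, 0.2855, 0.2395]
tool_rot: [0.773, 0.634, 0.006, 0.002]
ft_force: [0.3, 0.4, 0.6]
grip_width: 0.04
grip_force: 0.0
```

```bash
python3 chk.py red .603 .285 .06 -.2; python3 to.py .5985,-.255,.23,-5.2
```

```text
top 534 [ 0.6045  0.2861  0.0608 -0.1977] 0.0008
scene 356 [ 0.6017  0.2866  0.0593 -0.1938] 0.0008
t 18.38 p [0.604  0.2849 0.2357] yaw -11.3 F [-0.2  0.1  0.2] w 0.0397 q [ 0.27  0.58  1.32 -0.    1.24  0.47]
.5985,-.255,.23,-5.2 [-2.653  0.502  0.024] turn -0.034 dist 0.54
```

move_arm:
  motion: "-0.08 -0.08 0.02 0 0; -0.08 -0.24 0.05 0 0; -0.08 -0.43 0.08 0 -0.01; -0.08 -0.62 0.12 0 -0.015; -0.08 -0.81 0.15 0 -0.02; -0.08 -1 0.19 0 -0.033"

```text
time: 18.88
position: [0.5978, 0.0785, 0.2294]
tool_rot: [0.739, 0.674, -0.002, -0.002]
ft_force: [-0.4, -0.0, 1.7]
grip_width: 0.0401
grip_force: 0.0
```

move_arm:
  motion: "-0.08 -0.19 0.02 0 0; -0.08 -0.38 0.04 0 0; -0.08 -0.57 0.06 0 0; -0.08 -0.76 0.08 0 0; -0.08 -0.92 0.1 0 0; -0.08 -1 0.11 0 0; -0.08 -1 0.11 0 0; -0.08 -1 0.11 0 0"

```text
time: 19.55
position: [0.6023, -0.1207, 0.2303]
tool_rot: [0.74, 0.672, -0.001, -0.002]
ft_force: [-0.5, 0.1, -0.7]
grip_width: 0.0404
grip_force: 0.0
```

```bash
python3 to.py .5985,-.255,.16,-5.2
```

```text
t 19.55 p [ 0.6023 -0.1207  0.2303] yaw -5.49 F [-0.5  0.1 -0.7] w 0.0404 q [-0.38  0.51  1.46  0.    1.17 -0.28]
.5985,-.255,.16,-5.2 [-0.671  0.047  0.35 ] turn -0.002 dist 0.152
```

move_arm:
  motion: "-0.08 -0.1 0.01 0 0; -0.08 -0.25 0.02 0 0; -0.08 -0.4 0.03 0 0; -0.08 -0.55 0.04 0 0; -0.08 -0.65 0.047 0 0; -0.08 -0.67 0.047 0.08 0; -0.08 -0.67 0.047 0.18 0; -0.08 -0.67 0.047 0.28 0; -0.08 -0.67 0.047 0.34 0; -0.08 -0.67 0.047 0.35 0; -0.08 -0.67 0.047 0.35 0; -0.08 -0.67 0.047 0.35 0"

```text
time: 20.55
position: [0.6013, -0.2538, 0.1628]
tool_rot: [0.739, 0.674, 0.0, 0.0]
ft_force: [1.1, 0.5, 0.0]
grip_width: 0.0405
grip_force: 0.0
```

```bash
python3 to.py .5985,-.255,.1275,-5.2; python3 chk.py blue .5985 -.255 .095 -.09
```

```text
t 20.55 p [ 0.6013 -0.2538  0.1628] yaw -5.29 F [1.1 0.5 0. ] w 0.0405 q [-0.57  0.64  1.42  0.    1.08 -0.48]
.5985,-.255,.1275,-5.2 [-0.007 -0.013  0.176] turn -0.0 dist 0.035
scene 472 [ 0.6187 -0.2709  0.0941 -1.0706] 0.0027
```

move_arm:
  motion: "-0.08 -0.007 -0.013 0.03 0; -0.08 -0.007 -0.013 0.08 0; -0.08 -0.007 -0.013 0.13 0; -0.08 -0.007 -0.013 0.165 0; -0.08 -0.007 -0.013 0.176 0; -0.08 -0.007 -0.013 0.176 0; -0.5 -0.007 -0.013 0.176 0; -1 -0.007 -0.013 0.176 0; -1 -0.007 -0.013 0.176 0; -1 -0.007 -0.013 0.176 0; -1 -0.007 -0.013 0.176 0; -1 -0.007 -0.013 0.176 0"

```text
time: 21.65
position: [0.5982, -0.2558, 0.1274]
tool_rot: [0.739, 0.673, 0.0, 0.001]
ft_force: [-0.1, -0.2, 0.3]
grip_width: 0.0233
grip_force: 30.0
```

move_arm:
  motion: "-1 0 0 -0.03 0; -1 0 0 -0.06 0; -1 0 0 -0.09 0; -1 0 0 -0.1 0; -1 0 0 -0.1 0; -1 0 0 -0.1 0"

```text
time: 22.15
position: [0.5979, -0.2557, 0.1472]
tool_rot: [0.739, 0.673, 0.0, 0.0]
ft_force: [0.4, -0.7, -2.6]
grip_width: 0.0237
grip_force: 30.0
```

```bash
python3 to.py .45,-.246,.149,-5.2; python3 chk.py blue .5985 -.255 .115 -.09 b4.png 200 230 4
```

```text
t 22.15 p [ 0.5979 -0.2557  0.1472] yaw -5.36 F [ 0.4 -0.7 -2.6] w 0.0237 q [-0.58  0.66  1.44 -0.    1.04 -0.48]
.45,-.246,.149,-5.2 [-0.021 -0.741 -0.009] turn -0.001 dist 0.148
scene 425 [ 0.5969 -0.2537  0.1146 -0.101 ] 0.0005
```

View pics/b4.png

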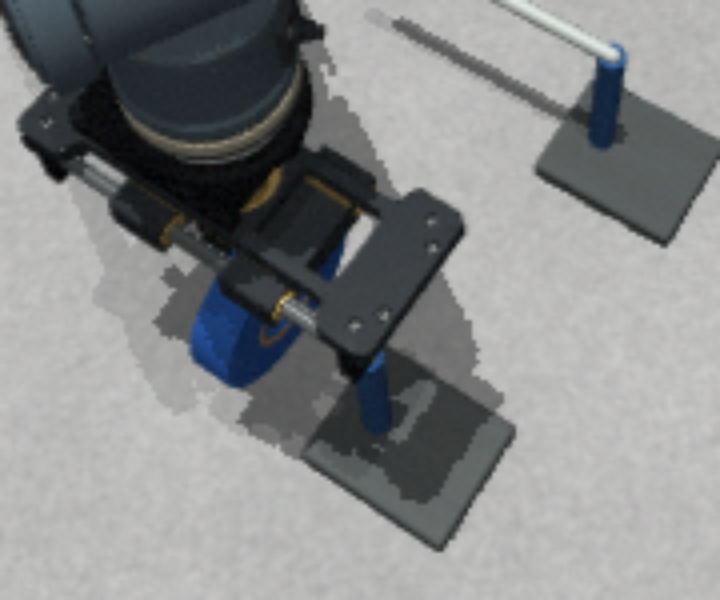

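The blue roll (265,330 in the crop) is held and raised 20 mm. I draw it off.

move_arm:
  motion: "-1 -0.001 -0.04 0 0; -1 -0.003 -0.12 0 0; -1 -0.006 -0.22 0 0; -1 -0.009 -0.33 0 0; -1 -0.012 -0.44 0 0; -1 -0.016 -0.55 0 0; -1 -0.02 -0.65 0 0; -1 -0.02 -0.72 0 0; -1 -0.02 -0.74 0 0; -1 -0.02 -0.74 0 0; -1 -0.02 -0.74 -0.1 0; -1 -0.02 -0.74 -0.3 0"

```text
time: 23.25
position: [0.4485, -0.2442, 0.2039]
tool_rot: [0.739, 0.673, -0.0, -0.005]
ft_force: [0.9, 0.0, -2.1]
grip_width: 0.0238
grip_force: 30.0
```

```bash
python3 to.py .45,-.246,.28,-5.2 .508,.2305,.28,1.1
```

```text
t 23.25 p [ 0.4485 -0.2442  0.2039] yaw -5.38 F [ 0.9  0.  -2.1] w 0.0238 q [-0.72  0.42  1.74  0.    1.   -0.62]
.45,-.246,.28,-5.2 [-0.006  0.006 -0.381] turn -0.001 dist 0.076
.508,.2305,.28,1.1 [ 2.393  0.071 -0.367] turn -0.036 dist 0.484
```

move_arm:
  motion: "-1 0 0 -0.1 0; -1 0 0 -0.25 0; -1 0.02 0 -0.36 0; -1 0.09 0 -0.38 0; -1 0.22 0.01 -0.38 0; -1 0.37 0.01 -0.38 0; -1 0.53 0.02 -0.38 0; -1 0.69 0.02 -0.38 -0.01; -1 0.85 0.03 -0.38 -0.015; -1 1 0.03 -0.38 -0.02"

```text
time: 24.08
position: [0.4746, -0.0444, 0.2818]
tool_rot: [0.717, 0.697, 0.0, -0.001]
ft_force: [0.6, -0.2, -1.7]
grip_width: 0.0238
grip_force: 30.0
```

move_arm:
  motion: "-1 0.16 0 0 0; -1 0.32 0 0 0; -1 0.48 0.01 0 0; -1 0.64 0.01 0 0; -1 0.8 0.02 0 -0.005; -1 0.92 0.02 0 -0.01; -1 1 0.02 0 -0.015; -1 1 0.02 0 -0.015; -1 1 0.02 0 -0.015"

```text
time: 24.83
position: [0.484, 0.154, 0.2818]
tool_rot: [0.7, 0.714, -0.001, -0.001]
ft_force: [-0.4, -0.1, -1.3]
grip_width: 0.0236
grip_force: 30.0
```

```bash
python3 to.py .508,.2305,.26,1.1 .508,.2305,.18,1.1
```

```text
t 24.83 p [0.484  0.154  0.2818] yaw 1.1 F [-0.4 -0.1 -1.3] w 0.0236 q [ 0.09  0.31  1.66 -0.    1.18  0.07]
.508,.2305,.26,1.1 [0.38  0.128 0.109] turn 0.0 dist 0.083
.508,.2305,.18,1.1 [0.38  0.128 0.509] turn 0.0 dist 0.13
```

move_arm:
  motion: "-1 0.06 0.02 0 0; -1 0.16 0.05 0 0; -1 0.28 0.09 0 0; -1 0.36 0.12 0.01 0; -1 0.38 0.128 0.05 0; -1 0.38 0.128 0.15 0; -1 0.38 0.128 0.28 0; -1 0.38 0.128 0.4 0; -1 0.38 0.128 0.48 0; -1 0.38 0.128 0.5 0; -1 0.38 0.128 0.5 0; -1 0.38 0.128 0.5 0"

```text
time: 25.83
position: [0.5098, 0.2285, 0.1832]
tool_rot: [0.702, 0.713, 0.0, 0.0]
ft_force: [0.4, -0.5, -1.7]
grip_width: 0.0237
grip_force: 30.0
```

```bash
python3 to.py .508,.2305,.094,1.1; python3 chk.py blue .508 .23 .147 .02 b5.png 250 60 4
```

```text
t 25.83 p [0.5098 0.2285 0.1832] yaw 0.89 F [ 0.4 -0.5 -1.7] w 0.0237 q [ 0.22  0.5   1.65 -0.    0.99  0.21]
.508,.2305,.094,1.1 [ 0.01  -0.009  0.446] turn -0.001 dist 0.089
top 183 [ 0.5089  0.2293  0.1521 -0.0081] 0.0006
scene 383 [0.5089 0.2305 0.1513 0.0124] 0.0009
```

View pics/b5.png

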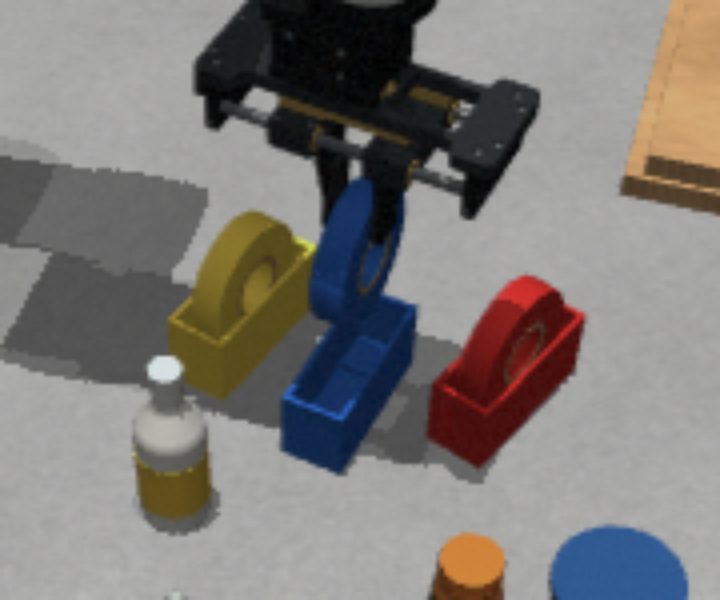

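Yellow and red stand seated in their caddies, and blue (355,255) hangs over its caddy (350,385), aligned. I lower it.

move_arm:
  motion: "-1 0.003 -0.005 0.03 0; -1 0.003 -0.005 0.1 0; -1 0.003 -0.005 0.18 0; -1 0.003 -0.005 0.26 0; -1 0.003 -0.005 0.34 0; -1 0.003 -0.005 0.4 0; -1 0.003 -0.005 0.43 0; -1 0.003 -0.005 0.44 0; -1 0.003 -0.005 0.44 0; -1 0.003 -0.005 0.44 0"

```text
time: 26.77
position: [0.5089, 0.2297, 0.0957]
tool_rot: [0.701, 0.713, 0.001, 0.0]
ft_force: [0.7, -0.1, -2.8]
grip_width: 0.0238
grip_force: 30.0
```

```bash
python3 to.py .508,.2305,.092,1.1; python3 chk.py blue .508 .23 .063 .02
```

```text
t 26.77 p [0.5089 0.2297 0.0957] yaw 0.94 F [ 0.7 -0.1 -2.8] w 0.0238 q [0.22 0.63 1.72 0.   0.79 0.21]
.508,.2305,.092,1.1 [ 0.004 -0.005  0.018] turn -0.001 dist 0.004
top 137 [0.5085 0.2308 0.065  0.0131] 0.0008
scene 252 [0.5077 0.231  0.063  0.0189] 0.001
```

move_arm:
  motion: "-1 0 0 0.005 0; -1 0 0 0.01 0; -1 0 0 0.015 0; -1 0 0 0.019 0; -1 0 0 0.02 0; -1 0 0 0.02 0"

```text
time: 27.37
position: [0.5089, 0.2302, 0.092]
tool_rot: [0.701, 0.713, 0.001, 0.0]
ft_force: [-0.9, 1.2, 5.1]
grip_width: 0.0238
grip_force: 30.0
```

move_arm:
  motion: "-0.6 0 0 0 0; -0.25 0 0 0 0; -0.08 0 0 0 0; -0.08 0 0 0 0; -0.08 0 0 -0.05 0; -0.08 0 0 -0.15 0; -0.08 0 0 -0.3 0; -0.08 0 0 -0.5 0; -0.08 0 0 -0.68 0; -0.08 0 0 -0.85 0; -0.08 0 0 -0.9 0; -0.08 0 0 -0.9 0"

```text
time: 28.37
position: [0.5103, 0.23, 0.2751]
tool_rot: [0.701, 0.713, 0.004, 0.002]
ft_force: [-0.4, 0.1, -0.2]
grip_width: 0.0398
grip_force: 0.0
```

```bash
python3 chk.py blue .508 .23 .06 .02; python3 chk.py red .603 .285 .06 -.2;python3 chk.py yellow .411 .253 .06 -.11 e6.png 240 60 4
```

```text
top 409 [0.5101 0.231  0.0608 0.0297] 0.0009
scene 270 [0.5073 0.2317 0.0593 0.0239] 0.0009
top 91 [ 0.6047  0.2863  0.0613 -0.1937] 0.0006
scene 358 [ 0.6017  0.2866  0.0595 -0.2046] 0.0008
top 373 [ 0.4123  0.2536  0.061  -0.1125] 0.0007
scene 349 [ 0.4095  0.2539  0.0594 -0.113 ] 0.0008
```

View pics/e6.png

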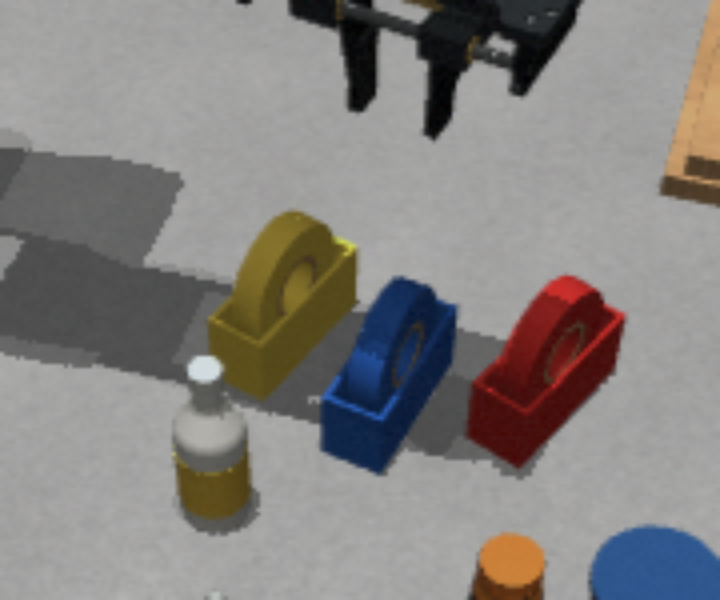

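The three rolls stand in their caddies, yellow at (285,270), blue at (400,345) and red at (550,335), all with centres 60 mm up. The gripper is clear and the bottle, jar and tub are where they were.

```bash
python3 -c "
from rig import robot
print(robot.hand_in())"
```

```text
the job is handed in; nothing more can be done
None
```

The red, blue and yellow rolls are each standing on the floor of their own colour caddy, the bottle, jar and tub were not moved, and the job was handed in at about 28.7 s of the 72 s allowed.

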